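Return the spice tins to their rows by size

TASK

Two closed spice tins, a longer one and a shorter one, stand lengthwise in the dark carrier: put each into the row that already holds a tin of its own size, upright on the row's floor and crosswise to the lane like the tin already there. The walls let you take a tin only by its ends in the carrier and only by its broad faces in the row, so it has to be set down in between and taken again the other way. Keep the tins upright and do not disturb the tins already in the rows, the bottle or the saucepan.

Things in the scene. Friction and masses are not known exactly. Their poses are not given: they have to be found in the camera images.
- carrier: fixed dark wooden carrier: open lane along its x, inner 260 x 46 mm; side walls 8 mm thick, tops 84 mm above the counter; low end lips 8 mm thick, 20 mm high; floor 6 mm thick. The tins to sort stand in it lengthwise, one in each half, with 5 mm to each side wall: fingers fit only at their ends (25 mm or more free). Origin: underside, middle of lane.
- row_long: fixed pale plank row for 68 mm tins: open lane along its x, inner 200 x 78 mm; side walls 8 mm thick, tops 83 mm above the counter; low end lips 8 mm thick, 20 mm high; floor 6 mm thick. A tin of its kind stands crosswise 38 to 60 mm from the middle towards +x; the -x half is free. A crosswise tin has 5 mm to each wall: fingers fit only at its broad faces. Origin: underside, middle of lane.
- row_short: fixed pale plank row for 48 mm tins: open lane along its x, inner 200 x 58 mm; side walls 8 mm thick, tops 83 mm above the counter; low end lips 8 mm thick, 20 mm high; floor 6 mm thick. A tin of its kind stands crosswise 38 to 60 mm from the middle towards +x; the -x half is free. A crosswise tin has 5 mm to each wall: fingers fit only at its broad faces. Origin: underside, middle of lane.
- long_tin: closed spice tin, dark steel with a bright flat aluminium lid, 68 mm long (its x) by 36 mm wide (its y) by 80 mm tall (its z), about 0.2 kg; starts in the carrier, to be sorted. Origin: centre of its underside.
- short_tin: closed spice tin, dark steel with a bright flat aluminium lid, 48 mm long (its x) by 36 mm wide (its y) by 80 mm tall (its z), about 0.2 kg; starts in the carrier, to be sorted. Origin: centre of its underside.
- long_resident: closed spice tin, dark steel with a bright flat aluminium lid, 68 mm long (its x) by 36 mm wide (its y) by 80 mm tall (its z), about 0.2 kg; stands crosswise in the long row, leave alone. Origin: centre of its underside.
- short_resident: closed spice tin, dark steel with a bright flat aluminium lid, 48 mm long (its x) by 36 mm wide (its y) by 80 mm tall (its z), about 0.2 kg; stands crosswise in the short row, leave alone. Origin: centre of its underside.
- oil_bottle: closed green glass bottle with black cap, 56 mm across, 150 mm tall, standing beyond the work; leave alone. Origin: centre of its underside.
- saucepan: small lidded steel saucepan, 120 mm across, 88 mm tall over its black knob, a straight handle along its x reaching 156 mm from the centre at 58 mm height; beyond the work, leave alone. Origin: centre of its underside.

How it is judged:
At the end, for the whole second after the job is handed in: Both sorted tins and both resident tins stand in the row of their own size: inside the lane (within 92 mm of its middle along it, 20 mm across it), underside on the lane's floor (under 12 mm above the counter), upright within 0.12 rad, long side crosswise to the lane within 0.3 rad, at rest (x of long_tin in the frame of row_long between -0.092 and 0.092 m and y of long_tin in the frame of row_long between -0.02 and 0.02 m and z of each of long_tin, long_resident in the frame of row_long below 0.012 m and angle between each of long_tin, short_tin, long_resident, short_resident's own z axis and vertical below 0.12 rad and angle between the x axis of each of long_tin, long_resident and the y axis of row_long, either way round below 0.3 rad and linear speed of each of long_tin, short_tin, long_resident, short_resident below 0.02 m/s and angular speed of each of long_tin, short_tin, long_resident, short_resident below 0.2 rad/s and x of short_tin in the frame of row_short between -0.092 and 0.092 m and y of short_tin in the frame of row_short between -0.02 and 0.02 m and z of each of short_tin, short_resident in the frame of row_short below 0.012 m and angle between the x axis of each of short_tin, short_resident and the y axis of row_short, either way round below 0.3 rad and x of long_resident in the frame of row_long between -0.092 and 0.092 m and y of long_resident in the frame of row_long between -0.02 and 0.02 m and x of short_resident in the frame of row_short between -0.092 and 0.092 m and y of short_resident in the frame of row_short between -0.02 and 0.02 m); the robot touches nothing.
It fails at once if a tin to be sorted is tipped (over 0.6 rad) (angle between any of long_tin, short_tin's own z axis and vertical above 0.6 rad).
It fails at once if a tin already in its row is moved by more than 25 mm (distance of any of long_resident, short_resident from where it was at the start of the episode above 0.025 m).
It fails at once if the bottle or the saucepan is moved by more than 25 mm (distance of any of oil_bottle, saucepan from where it was at the start of the episode above 0.025 m).
It also fails if it takes over 72 s, if anything falls off the work surface, if the arm or the gripper's body presses on something with over 40 N, if the wrist force passes 120 N, or if a joint passes its speed limit or range.

ROBOT

A 6-joint arm with a two-finger parallel gripper is mounted at the origin on the work surface. World frame = base frame: x ahead of the robot, y to its left, z up, the work surface at z = 0. Lengths are in m, angles in rad, forces in N, time in s.
With the tool pointing down it reaches from about 0.225 to 0.875 m from the base axis. Payload 3.4 kg.
Tool frame: the origin (TCP) lies midway between the tips of the shut fingers; the grasp point (between the pads) lies 19 mm behind it (manip.grasp_offset is the distance from the TCP to the grasp point, in m); x points along the fingers, y is the direction in which the jaws open and shut, and the axes are right-handed (so a half turn about x gives the same grasp; the last joint's range is limited). The gripper opens to 85 mm and grips with 20 to 120 N. Pads are 22 mm wide; open, the fingers measure 114 mm over their backs; the gripper's body (76 mm by 85 mm) begins 54 mm behind the grasp point. The pads swing forward as they close: fully open they stand 13 mm farther back than shut.
Start: joints at [-1.427, 0.276, 1.505, -0, 1.361, -0.121], TCP at [0.15, -0.555, 0.231] pointing down, gripper open.
Joint ranges: [-2.89, 2.89], [-0.75, 2.08], [0.22, 2.7], [-1.18, 4.32], [0.11, 2.71], [-2.7, 2.7]. Speed limits (rad/s): [2.57, 2.57, 3.14, 3.14, 3.14, 3.14].

INTERFACE

Orientations are given as a unit quaternion [w, x, y, z].
In Python, from rig import manip gives the robot as it stands.
- The arm moves only by the shell command python3 -m creep 'ROWS' [OPENING] [FORCE]. ROWS is a JSON object of lists of equal length, an entry for each row: "delta_pos": the shift along the tool's x, y, z in cm, a list of three; "dr": the turn, a rotation vector about the tool's x, y, z in rad, a list of three. In form: {"delta_pos": [[dx, dy, dz], ...], "dr": [[rx, ry, rz], ...]}. A call has 1 to 10 rows; each row is the pose to reach, as a shift and turn from the pose commanded when the call began, along the tool's axes at that moment; what a row does not reach only later rows make up. A row lasts 1/10 s, in which the tool goes at most 50 mm and 8.59 degrees, less where a joint would pass 70% of its speed; a pose out of reach is approached as far as the arm can. A call with a gripper value outside its range is refused whole. OPENING is the opening, from -1 (shut) to 1 (fully open), set as the call begins (- or left out, the last holds). The fingers move at their own pace and stop on an object; FORCE is the grip in N (left out, the last holds). Time passes only in rows, so rows that repeat a pose let the fingers close. It gives the time, the measured TCP pose, the force and the opening at its end, in the units of the state.
- manip.get_state(): the state, without advancing time (a new reading comes with each control period).
- manip.get_image(name): name is "side" or "top"; returns a dict with "pixels" (480x640x3 uint8, blue, green, red), "depth" (480x640 float32, m along the optical axis (not along the pixel's ray), 0 where there is no reading), "intrinsics" (3x3 intrinsics, pixels), "k1" (the pictures are not rectified: a ray, as slopes to the right and down, at radius r is drawn at 1 + k1 r^2 times it, then the intrinsics apply), "rvec" (rotation vector, rad) and "tvec" (3), from world to camera coordinates, as OpenCV has them. Camera axes: x right, y down, z forward; pixel columns grow to the right and rows downward; lengths in m; the calibration is good to about 2 mm. A picture is of the moment at which its call begins.
- manip.sign_off(): hands the job in, once; it reports no verdict.
The state is a dict: "clock": time; "qpos": joint angles; "qd": joint speeds; "effort": joint torques, N m; "position": TCP position; "ee_rot": TCP orientation; "contact_force": force on the tool from outside, world axes, zero at the start; "moment": the same for the moment, N m; "width": finger opening in m.
Only numpy, scipy, OpenCV 4.12 (cv2) and the standard library are available. Lean on these libraries where they do the work, as an engineer would, in place of code of your own. Each camera call takes 0.05 s, during which the arm holds its last target. There are 200 camera calls.

## Working session

There is one attempt and no reset: what is moved stays moved. The work goes in short steps, Python scripts to look and compute and a shell command to move; the robot and the scene stay as the last step left them, time stands still between calls to the robot, and variables do not carry over. Pictures are saved under pics/ and viewed, about 8 in all and at most 12, crops included, and the job is handed in when it is done.

```bash
mkdir -p pics; ls
python3 - <<'E'
from rig import manip
import cv2,numpy as np
print(manip.get_state(), manip.grasp_offset)
for n in ("top","side"):
    d=manip.get_image(n); cv2.imwrite(f"pics/{n}0.png",d["pixels"]); np.savez(f"pics/{n}0.npz",**{k:np.array(v) for k,v in d.items()})
    R=cv2.Rodrigues(np.array(d["rvec"]))[0]; print(n,-R.T@np.array(d["tvec"]).ravel(),d["k1"],d["intrinsics"],R)
E
```

```text
pics
{'clock': 0.0, 'qpos': array([-1.42703611e+00,  2.76592510e-01,  1.50615476e+00, -2.48199271e-05,
        1.36069275e+00, -1.21000399e-01]), 'qd': array([2.54937722e-03, 3.18803778e-04, 3.55113496e-04, 4.08415524e-05,
       1.34846191e-03, 7.64563642e-04]), 'effort': array([ 1.19675416e-03, -4.16770864e+01, -2.45806879e+01, -2.75574548e-04,
        1.08963999e-02, -9.59685664e-09]), 'position': array([ 0.15037326, -0.55443127,  0.23043251]), 'ee_rot': array([-0.09268263, -0.70090341, -0.09398863,  0.70093543]), 'contact_force': array([-0.36822536, -0.45985834,  0.78907541]), 'moment': array([ 0.0191576 , -0.00428013,  0.00304671]), 'width': 0.08540198746280404} 0.0187
top [ 0.47137026 -0.04803655  0.94365302] -0.05009840671862657 [[512.5091052    0.         321.48373422]
 [  0.         512.5091052  238.78680894]
 [  0.           0.           1.        ]] [[-3.27394554e-03 -9.99994583e-01  3.40934411e-04]
 [-9.89685268e-01  3.19136324e-03 -1.43223203e-01]
 [ 1.43221339e-01 -8.06322730e-04 -9.89690355e-01]]
side [0.44970779 0.96671719 0.68202721] -0.1714652550043271 [[586.41207785   0.         337.11756284]
 [  0.         586.41207785 232.17487334]
 [  0.           0.           1.        ]] [[-0.98849928 -0.15075756  0.0118879 ]
 [-0.0917074   0.53509243 -0.83980108]
 [ 0.12024524 -0.83123297 -0.54276407]]
```

View pics/top0.png

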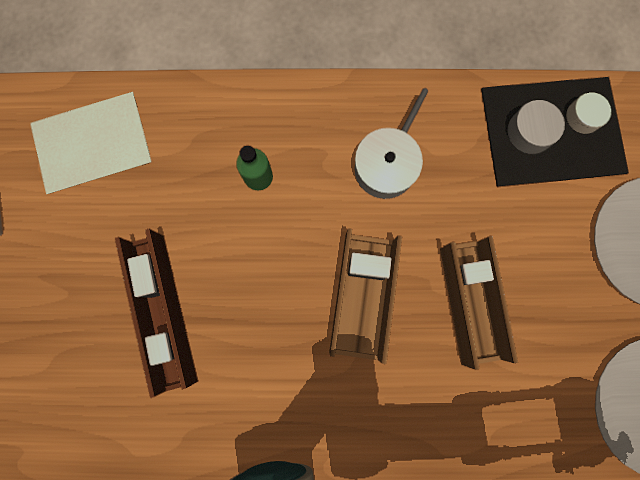

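View pics/side0.png

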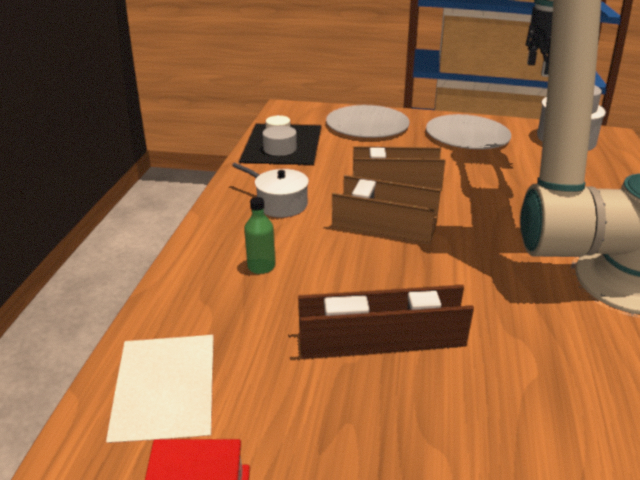

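Top: carrier at left with long tin (141,275) and short tin (158,349); long row around (365,295), resident (370,265); short row around (477,302), resident (478,272). Side view agrees. Now measuring lids and wall tops with depth.

```bash
cat > h.py <<'E'
import numpy as np,cv2
from rig import manip
def cloud(d):
    K=np.array(d["intrinsics"]);k1=float(d["k1"]);R=cv2.Rodrigues(np.array(d["rvec"]))[0];t=np.array(d["tvec"]).ravel()
    v,u=np.mgrid[0:480,0:640].astype(np.float32)
    p=cv2.undistortPoints(np.stack([u,v],-1).reshape(-1,1,2),K,np.array([k1,0,0,0.]))[:,0]
    z=np.array(d["depth"]).reshape(-1,1); P=(np.hstack([p,np.ones_like(p[:,:1])])*z-t)@R
    return P.reshape(480,640,3)
def rect(pts):
    (c,s,a)=cv2.minAreaRect((pts[:,:2]*1000).astype(np.float32))
    if s[0]<s[1]: s=s[::-1];a+=90
    return np.round(c,1),np.round(s,1),round((a+90)%180-90,1)   # long axis angle deg
def comps(m,P,minA=60):
    n,l,st,_=cv2.connectedComponentsWithStats(m.astype(np.uint8))
    for i in range(1,n):
        if st[i,4]>=minA:
            q=P[l==i]; print("px",st[i,:4],"A",st[i,4],*rect(q),"z",np.round(np.median(q[:,2])*1000,1))
def look(name="top",save=None):
    d=manip.get_image(name); 
    if save: cv2.imwrite(save,d["pixels"])
    return d,cloud(d)
E
python3 - <<'E'
from h import *
d=dict(np.load("pics/top0.npz")); P=cloud(d); px=d["pixels"].astype(int)
bright=(px.min(2)>150); zz=P[...,2]
comps(bright&(zz>.06)&(zz<.11),P)
print("walls"); comps((~bright)&(zz>.072)&(zz<.1),P,40)
print("all>3cm");comps((zz>.03),P,200)
E
```

```text
px [356 129  67  64] A 3223 [ 740.2 -169.5] [118. 117.] 89.5 z 67.0
px [350 253  41  25] A 792 [ 551.3 -130.8] [66.4 34.3] 82.4 z 85.3
px [128 254  27  43] A 781 [534.9 256.9] [66.5 35.4] 14.0 z 85.3
px [464 260  30  24] A 540 [ 538.7 -313. ] [46.3 34.3] -81.1 z 85.1
px [146 333  24  32] A 556 [412.9 223.3] [45.4 34. ] 14.1 z 85.3
walls
px [236 149  33  33] A 313 [722.7  69.3] [55.  46.1] -70.3 z 93.7
px [385 151  11  12] A 101 [ 742.  -167.4] [19.5 15.9] 38.2 z 86.5
px [145 228  43 161] A 1166 [481.  217.9] [275.9  17.7] 15.2 z 82.7
px [330 228  22 129] A 638 [507.9 -80.7] [216.    8.2] -8.4 z 82.2
px [381 235  21 129] A 708 [ 495.3 -165.9] [216.2   8.8] -8.2 z 81.8
px [486 235  32 128] A 848 [ 494.3 -349.3] [216.2  17.1] 8.8 z 81.5
px [115 237  42 162] A 1095 [468.5 261.3] [276.6  18.7] 15.1 z 82.7
px [450 241  30 129] A 790 [ 484.4 -287.5] [216.3  10.4] 8.7 z 81.7
px [138 254  19  43] A 110 [533.6 241.5] [72.8 26.3] -9.2 z 80.8
px [461 263   9  22] A 66 [ 536.1 -291.5] [36.  10.5] 1.9 z 82.1
all>3cm
px [355  88  73 108] A 3865 [ 672.4 -153.5] [437.9 119.7] -12.4 z 66.3
px [571  92  40  38] A 1149 [ 681.9 -307.8] [665.3  68.4] -56.8 z 46.6
px [511 100  54  51] A 2068 [ 673.8 -255. ] [572.1  88.5] -54.4 z 56.7
px [236 146  36  41] A 1101 [615.6   4.9] [302.2  55.5] 30.6 z 101.6
px [114 228  80 171] A 5720 [506.6 121.5] [308.9 277. ] -74.8 z 81.7
px [330 228  22 129] A 716 [509.5 -69.3] [216.  31.] -8.4 z 81.9
px [349 235  53 129] A 2003 [ 503.4 -112.2] [216.2 117.6] -8.5 z 82.8
px [444 235  74 135] A 3952 [ 471.3 -205. ] [309.9 216.3] -81.0 z 78.4
px [229 461  85  19] A 1174 [317.8 -24.6] [290.8 109.7] -29.4 z 152.3
```

```bash
cat >> h.py <<'E'
from scipy.spatial.transform import Rotation as Ro
def go(x,y,z,yaw,show=True):
    "rows to TCP (m) with jaw axis at yaw deg (mod 180), tool down"
    s=manip.get_state(); q=s["ee_rot"]; R=Ro.from_quat(q,scalar_first=True); M=R.as_matrix()
    print("now",np.round(s["position"]*1000,1),"yaw",round(np.degrees(np.arctan2(M[1,1],M[0,1])),1),"q",np.round(s["qpos"],2),"F",np.round(s["contact_force"],1),"w",round(s["width"],4),"t",s["clock"])
    for k in (0,180):
        a=np.radians(yaw+k); X=np.array([0,0,-1.]);Y=np.array([np.cos(a),np.sin(a),0]);T=np.c_[X,Y,np.cross(X,Y)]
        print("  delta cm",np.round(M.T@(np.array([x,y,z])-s["position"])*100,2),"dr",np.round(Ro.from_matrix(M.T@T).as_rotvec(),3))
E
python3 - <<'E'
from h import *
go(.535,.257,.2,14.4)
# refine short row walls
d=dict(np.load("pics/top0.npz")); P=cloud(d)
for nm,c,a,hw in(("S",(.4894,-.3184),8.7,33),("L",(.5016,-.1233),-8.3,43),("C",(.475,.2397),15.,27)):
    a=np.radians(a);e=np.array([np.cos(a),np.sin(a)]);n=np.array([-e[1],e[0]])
    q=P[...,:2]-c; u=q@e*1000;v=q@n*1000
    for sgn in(1,-1):
        m=(P[...,2]>.077)&(P[...,2]<.088)&(abs(u)<95)&(abs(v-sgn*hw)<9)&(d["pixels"].min(2)<150)
        for lo,hi in((-95,-30),(-30,30),(30,95)):
            k=m&(u>lo)&(u<hi); print(nm,sgn,lo,k.sum(),np.round(np.percentile(v[k],[5,50,95]),1))
E
```

```text
now [ 150.4 -554.5  230.5] yaw -74.8 q [-1.43  0.28  1.51 -0.    1.36 -0.12] F [-0.4  0.1 -0.5] w 0.0853 t 0.1
  delta cm [  3.17 -68.25 -58.36] dr [-1.557e+00 -1.000e-03  1.000e-03]
  delta cm [  3.17 -68.25 -58.36] dr [1.584e+00 1.000e-03 1.000e-03]
S 1 -95 218 [27.4 31.5 35. ]
S 1 -30 203 [27.9 32.4 35.8]
S 1 30 189 [28.4 32.1 35.6]
S -1 -95 216 [-38.2 -34.1 -30.3]
S -1 -30 198 [-39.  -34.7 -31.2]
S -1 30 216 [-38.5 -34.  -30.5]
L 1 -95 195 [39.6 43.1 46.8]
L 1 -30 171 [39.5 43.1 46.7]
L 1 30 187 [39.3 43.  46.7]
L -1 -95 203 [-46.8 -42.8 -39.2]
L -1 -30 180 [-46.8 -43.  -39.2]
L -1 30 195 [-46.6 -42.8 -39.2]
C 1 -95 224 [22.1 26.1 30.3]
C 1 -30 177 [24.3 26.8 30.6]
C 1 30 206 [18.7 26.3 30.7]
C -1 -95 227 [-30.7 -27.2 -23.1]
C -1 -30 202 [-30.6 -27.4 -22.9]
C -1 30 221 [-30.5 -27.3 -22.8]
```

```bash
python3 -m creep '{"delta_pos":[[3,-68.2,-58.4],[3,-68.2,-58.4],[3,-68.2,-58.4],[3,-68.2,-58.4],[3,-68.2,-58.4],[3,-68.2,-58.4],[3,-68.2,-58.4],[3,-68.2,-58.4],[3,-68.2,-58.4],[3,-68.2,-58.4]],"dr":[[-1.557,0,0],[-1.557,0,0],[-1.557,0,0],[-1.557,0,0],[-1.557,0,0],[-1.557,0,0],[-1.557,0,0],[-1.557,0,0],[-1.557,0,0],[-1.557,0,0]]}' 1 40
python3 -c "
from h import *
go(.535,.257,.16,14.4)"
```

```text
clock: 1.1
position: [0.365, -0.1016, 0.2145]
ee_rot: [0.548, 0.448, 0.547, -0.448]
contact_force: [0.9, -0.7, 0.0]
width: 0.0851
now [ 365.  -101.6  214.5] yaw 11.4 q [-0.46 -0.02  1.9  -0.    1.26 -0.66] F [ 0.9 -0.7  0. ] w 0.0851 t 1.1
  delta cm [  5.45  23.77 -31.78] dr [-0.052  0.    -0.   ]
  delta cm [  5.45  23.77 -31.78] dr [ 3.09e+00 -1.00e-03 -1.00e-03]
```

```bash
python3 -m creep '{"delta_pos":[[5.4,23.8,-31.8],[5.4,23.8,-31.8],[5.4,23.8,-31.8],[5.4,23.8,-31.8],[5.4,23.8,-31.8],[5.4,23.8,-31.8],[5.4,23.8,-31.8],[5.4,23.8,-31.8],[5.4,23.8,-31.8],[5.4,23.8,-31.8]],"dr":[[-0.052,0,0],[-0.052,0,0],[-0.052,0,0],[-0.052,0,0],[-0.052,0,0],[-0.052,0,0],[-0.052,0,0],[-0.052,0,0],[-0.052,0,0],[-0.052,0,0]]}'
python3 -c "
from h import *
go(.535,.257,.034,14.4)
look('top','pics/top1.png');look('side','pics/side1.png')
a=cv2.imread('pics/top1.png')[200:400,60:260];b=cv2.imread('pics/side1.png')[200:400,250:530]
cv2.imwrite('pics/c1.png',np.hstack([cv2.resize(a,None,fx=1.6,fy=1.6),cv2.resize(b,None,fx=1.6,fy=1.6)]))"
```

```text
clock: 2.1
position: [0.5365, 0.255, 0.1593]
ee_rot: [0.558, 0.433, 0.558, -0.435]
contact_force: [0.3, -1.0, 0.7]
width: 0.0853
now [536.5 255.  159.3] yaw 14.2 q [ 0.33  0.35  1.58 -0.    1.22  0.08] F [ 0.3 -1.   0.7] w 0.0853 t 2.1
  delta cm [12.53 -0.06 -0.24] dr [-0.003  0.001  0.003]
  delta cm [12.53 -0.06 -0.24] dr [ 3.138e+00  4.000e-03 -1.000e-03]
```

View pics/c1.png

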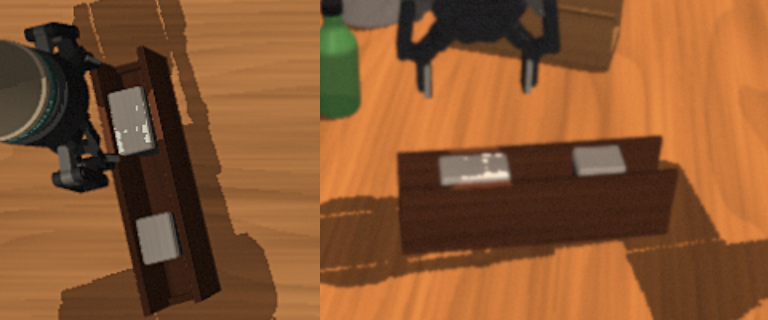

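The crop shows the gripper fingers (≈(70,80)/(110,160) left pane) above the long tin's two ends; in the side pane both fingers straddle the tin. Descending.

```bash
python3 -m creep '{"delta_pos":[[2,0,-0.2],[4,0,-0.2],[5,0,-0.2],[5,0,-0.2],[5,0,-0.2]],"dr":[[0,0,0],[0,0,0],[0,0,0],[0,0,0],[0,0,0]]}'
python3 -c "
from h import *
go(.535,.257,.034,14.4)"
```

```text
clock: 2.7
position: [0.5369, 0.2556, 0.1113]
ee_rot: [0.558, 0.435, 0.557, -0.435]
contact_force: [0.1, -0.3, 0.1]
width: 0.0852
now [536.9 255.6 111.3] yaw 14.0 q [ 0.33  0.39  1.64 -0.    1.11  0.08] F [ 0.1 -0.3  0.1] w 0.0852 t 2.7
  delta cm [ 7.73 -0.15 -0.18] dr [-0.006  0.    -0.001]
  delta cm [ 7.73 -0.15 -0.18] dr [ 3.135e+00 -1.000e-03 -0.000e+00]
```

```bash
python3 -m creep '{"delta_pos":[[1.5,-0.2,-0.2],[3,-0.2,-0.2],[4.5,-0.2,-0.2],[6,-0.2,-0.2],[7,-0.2,-0.2],[7.8,-0.2,-0.2],[7.8,-0.2,-0.2]],"dr":[[-0.006,0,0],[-0.006,0,0],[-0.006,0,0],[-0.006,0,0],[-0.006,0,0],[-0.006,0,0],[-0.006,0,0]]}'
python3 -m creep '{"delta_pos":[[0,0,0],[0,0,0],[0,0,0],[0,0,0],[0,0,0],[0,0,0]],"dr":[[0,0,0],[0,0,0],[0,0,0],[0,0,0],[0,0,0],[0,0,0]]}' -1 40
python3 -c "
from h import *
go(.535,.257,.034,14.4)"
```

```text
clock: 3.4
position: [0.5339, 0.2575, 0.0321]
ee_rot: [0.559, 0.433, 0.559, -0.434]
contact_force: [-1.1, 0.1, -0.4]
width: 0.0851
clock: 4.0
position: [0.5349, 0.258, 0.0334]
ee_rot: [0.559, 0.434, 0.558, -0.433]
contact_force: [1.4, 0.0, 5.6]
width: 0.0677
now [534.9 258.   33.4] yaw 14.4 q [ 0.33  0.47  1.74 -0.    0.93  0.08] F [1.4 0.  5.6] w 0.0677 t 4.0
  delta cm [-0.06 -0.02  0.1 ] dr [ 0.001 -0.    -0.002]
  delta cm [-0.06 -0.02  0.1 ] dr [-3.141e+00  3.000e-03 -0.000e+00]
```

```bash
python3 -m creep '{"delta_pos":[[-1,0,0],[-2.5,0,0],[-4.5,0,0],[-7,0,0],[-10,0,0],[-13,0,0],[-14,0,0],[-14,0,0]],"dr":[[0,0,0],[0,0,0],[0,0,0],[0,0,0],[0,0,0],[0,0,0],[0,0,0],[0,0,0]]}'
python3 -c "
from h import *
go(.45,.07,.10,45)"
```

```text
clock: 4.8
position: [0.5347, 0.2579, 0.1738]
ee_rot: [0.559, 0.434, 0.558, -0.432]
contact_force: [0.7, 0.3, -2.4]
width: 0.0678
now [534.7 257.9 173.8] yaw 14.4 q [ 0.33  0.34  1.56 -0.    1.24  0.08] F [ 0.7  0.3 -2.4] w 0.0678 t 4.8
  delta cm [  7.35 -12.9   16.09] dr [-0.533  0.001 -0.003]
  delta cm [  7.35 -12.9   16.09] dr [ 2.608e+00 -3.000e-03 -1.000e-03]
```

```bash
python3 -m creep '{"delta_pos":[[0,-2.5,3.2],[0,-5,6.4],[0,-7.5,9.6],[0,-10,12.8],[0,-12.9,16.1],[3,-12.9,16.1],[7.3,-12.9,16.1],[7.3,-12.9,16.1],[7.3,-12.9,16.1]],"dr":[[-0.1,0,0],[-0.2,0,0],[-0.3,0,0],[-0.4,0,0],[-0.533,0,0],[-0.533,0,0],[-0.533,0,0],[-0.533,0,0],[-0.533,0,0]]}'
python3 -c "
from h import *
go(.45,.07,.029,45)"
```

```text
clock: 5.7
position: [0.448, 0.0696, 0.0984]
ee_rot: [0.652, 0.27, 0.655, -0.271]
contact_force: [0.8, 0.4, -1.7]
width: 0.0675
now [448.   69.6  98.4] yaw 45.0 q [ 0.    0.22  1.95 -0.    0.97 -0.78] F [ 0.8  0.4 -1.7] w 0.0675 t 5.7
  delta cm [6.93 0.19 0.14] dr [-0.    -0.003  0.003]
  delta cm [6.93 0.19 0.14] dr [3.141 0.005 0.005]
```

```bash
python3 -m creep '{"delta_pos":[[2,0,0],[4,0,0],[5.5,0,0],[6.3,0,0],[6.7,0,0],[7,0,0],[7.1,0,0],[7.1,0,0]],"dr":[[0,0,0],[0,0,0],[0,0,0],[0,0,0],[0,0,0],[0,0,0],[0,0,0],[0,0,0]]}'
python3 -c "
from h import *
go(.45,.07,.0275,45)"
```

```text
clock: 6.5
position: [0.4498, 0.0697, 0.029]
ee_rot: [0.654, 0.271, 0.653, -0.271]
contact_force: [-0.7, 0.5, -2.1]
width: 0.0676
now [449.8  69.7  29. ] yaw 45.0 q [ 0.    0.32  2.04 -0.    0.78 -0.78] F [-0.7  0.5 -2.1] w 0.0676 t 6.5
  delta cm [ 0.15  0.04 -0.01] dr [-0.     0.001 -0.001]
  delta cm [ 0.15  0.04 -0.01] dr [ 3.141e+00 -1.000e-03 -1.000e-03]
```

```bash
python3 -m creep '{"delta_pos":[[0.1,0,0],[0.2,0,0],[0.2,0,0]],"dr":[[0,0,0],[0,0,0],[0,0,0]]}'
python3 -m creep '{"delta_pos":[[0,0,0],[0,0,0],[0,0,0],[0,0,0],[0,0,0]],"dr":[[0,0,0],[0,0,0],[0,0,0],[0,0,0],[0,0,0]]}' 1
python3 -m creep '{"delta_pos":[[-2,0,0],[-4,0,0],[-7,0,0],[-10,0,0],[-12,0,0],[-12,0,0]],"dr":[[0,0,0],[0,0,0],[0,0,0],[0,0,0],[0,0,0],[0,0,0]]}'
python3 -c "
from h import *
go(.449,.0697,.10,-45)"
```

```text
clock: 6.8
position: [0.4498, 0.0696, 0.0274]
ee_rot: [0.654, 0.271, 0.653, -0.271]
contact_force: [-1.4, -0.3, 4.6]
width: 0.0679
clock: 7.3
position: [0.4494, 0.0696, 0.0265]
ee_rot: [0.653, 0.271, 0.653, -0.271]
contact_force: [0.1, -0.9, -0.1]
width: 0.0856
clock: 7.9
position: [0.4515, 0.0697, 0.1492]
ee_rot: [0.655, 0.272, 0.651, -0.27]
contact_force: [0.6, 0.3, 0.2]
width: 0.0855
now [451.5  69.7 149.2] yaw 45.0 q [ 0.    0.16  1.88 -0.    1.09 -0.78] F [0.6 0.3 0.2] w 0.0855 t 7.9
  delta cm [ 4.92 -0.2  -0.2 ] dr [ 1.57   0.    -0.007]
  delta cm [ 4.92 -0.2  -0.2 ] dr [-1.571  0.007  0.   ]
```

```bash
python3 -m creep '{"delta_pos":[[0,-0.2,-0.2],[0,-0.2,-0.2],[0,-0.2,-0.2],[0,-0.2,-0.2],[0,-0.2,-0.2],[0,-0.2,-0.2],[0,-0.2,-0.2],[0,-0.2,-0.2],[0,-0.2,-0.2],[0,-0.2,-0.2]],"dr":[[1.57,0,0],[1.57,0,0],[1.57,0,0],[1.57,0,0],[1.57,0,0],[1.57,0,0],[1.57,0,0],[1.57,0,0],[1.57,0,0],[1.57,0,0]]}'
python3 -c "
from h import *
go(.4495,.0697,.10,-45)
for n in('top','side'):
  d,P=look(n,'pics/'+n+'2.png'); comps((d['pixels'].min(2)>110)&(P[...,2]>.07)&(P[...,2]<.095)&(abs(P[...,1]-.07)<.06)&(P[...,0]<.6),P,30)"
```

```text
clock: 8.9
position: [0.4456, 0.0696, 0.1451]
ee_rot: [-0.291, -0.643, -0.292, 0.645]
contact_force: [-0.6, 0.4, 1.0]
width: 0.0852
now [445.6  69.6 145.1] yaw -41.3 q [ 0.    0.16  1.89 -0.    1.09  0.72] F [-0.6  0.4  1. ] w 0.0852 t 8.9
  delta cm [ 4.51  0.3  -0.27] dr [0.064 0.002 0.002]
  delta cm [ 4.51  0.3  -0.27] dr [-3.077e+00 -3.000e-03  3.000e-03]
px [264 326   9  16] A 76 [438.4  40.8] [24.7 12.9] 7.7 z 79.0
px [407 237  11   4] A 34 [441.8  43.8] [18.8 12.3] 3.0 z 80.9
px [389 243  36  17] A 280 [450.6  73.3] [64.6 32.2] 44.0 z 79.7
```

```bash
python3 -m creep '{"delta_pos":[[2,0.3,-0.3],[4.5,0.3,-0.3],[4.5,0.3,-0.3],[4.5,0.3,-0.3]],"dr":[[0.064,0,0],[0.064,0,0],[0.064,0,0],[0.064,0,0]]}'
python3 -c "
from h import *
go(.4497,.0697,.028,-45)"
```

```text
clock: 9.4
position: [0.4502, 0.0699, 0.101]
ee_rot: [-0.273, -0.651, -0.274, 0.653]
contact_force: [0.9, 0.3, 0.4]
width: 0.0855
now [450.2  69.9 101. ] yaw -44.5 q [ 0.    0.22  1.95 -0.    0.98  0.78] F [0.9 0.3 0.4] w 0.0855 t 9.4
  delta cm [ 7.3  -0.01  0.04] dr [0.008 0.002 0.001]
  delta cm [ 7.3  -0.01  0.04] dr [-3.133e+00 -2.000e-03  3.000e-03]
```

```bash
python3 -m creep '{"delta_pos":[[2,0,0],[4,0,0],[6,0,0],[7.2,0,0],[7.2,0,0]],"dr":[[0.008,0,0],[0.008,0,0],[0.008,0,0],[0.008,0,0],[0.008,0,0]]}'
python3 -m creep '{"delta_pos":[[0,0,0],[0,0,0],[0,0,0],[0,0,0],[0,0,0],[0,0,0],[0,0,0],[0,0,0]],"dr":[[0,0,0],[0,0,0],[0,0,0],[0,0,0],[0,0,0],[0,0,0],[0,0,0],[0,0,0]]}' -1 40
python3 -c "
from h import *
go(.4497,.0697,.028,-45)"
```

```text
clock: 9.9
position: [0.4504, 0.0699, 0.0292]
ee_rot: [-0.27, -0.653, -0.271, 0.654]
contact_force: [0.1, -0.2, 0.2]
width: 0.0856
clock: 10.7
position: [0.4516, 0.07, 0.0305]
ee_rot: [0.27, 0.654, 0.27, -0.653]
contact_force: [-0.6, -0.2, 6.3]
width: 0.0354
now [451.6  70.   30.5] yaw -45.1 q [ 0.    0.32  2.04 -0.    0.78  0.79] F [-0.6 -0.2  6.3] w 0.0354 t 10.7
  delta cm [ 0.25 -0.12  0.15] dr [-0.001 -0.001 -0.001]
  delta cm [ 0.25 -0.12  0.15] dr [ 3.14e+00 -2.00e-03  2.00e-03]
```

```bash
python3 -m creep '{"delta_pos":[[-1,0,0],[-3,0,0],[-6,0,0],[-9,0,0],[-12,0,0],[-13,0,0],[-13,0,0]],"dr":[[0,0,0],[0,0,0],[0,0,0],[0,0,0],[0,0,0],[0,0,0],[0,0,0]]}'
python3 -c "
from h import *
go(.460,-.1172,.16,-8.3)"
```

```text
clock: 11.4
position: [0.4516, 0.0699, 0.1609]
ee_rot: [0.271, 0.655, 0.27, -0.652]
contact_force: [-0.4, 0.1, -1.8]
width: 0.0355
now [451.6  69.9 160.9] yaw -45.1 q [ 0.    0.15  1.86 -0.    1.13  0.79] F [-0.4  0.1 -1.8] w 0.0355 t 11.4
  delta cm [ 0.09 13.85 12.62] dr [-0.642 -0.001 -0.003]
  delta cm [ 0.09 13.85 12.62] dr [ 2.5e+00 -4.0e-03  2.0e-03]
```

```bash
python3 -m creep '{"delta_pos":[[0,3,2.7],[0,6,5.4],[0,9,8.1],[0,12,10.8],[0,13.8,12.6],[0,13.8,12.6],[0,13.8,12.6],[0,13.8,12.6]],"dr":[[-0.13,0,0],[-0.26,0,0],[-0.39,0,0],[-0.52,0,0],[-0.642,0,0],[-0.642,0,0],[-0.642,0,0],[-0.642,0,0]]}'
python3 -c "
from h import *
go(.460,-.1172,.125,-8.3)
d,P=look('side','pics/s3.png'); d,P=look('top','pics/t3.png')
b=P[...,2]
comps((d['pixels'].min(2)>110)&(b>.15)&(b<.24)&(P[...,0]>.4),P,60)
a=cv2.imread('pics/t3.png')[200:400,300:500];c=cv2.imread('pics/s3.png')[130:270,310:470]
cv2.imwrite('pics/c3.png',np.hstack([cv2.resize(a,(400,400)),cv2.resize(c,(400,400))]))"
```

```text
clock: 12.2
position: [0.458, -0.1156, 0.1584]
ee_rot: [-0.461, -0.535, -0.463, 0.535]
contact_force: [0.6, 0.3, -2.5]
width: 0.0355
now [ 458.  -115.6  158.4] yaw -8.3 q [-0.4   0.18  1.83  0.    1.14 -0.25] F [ 0.6  0.3 -2.5] w 0.0355 t 12.2
  delta cm [3.34 0.23 0.13] dr [-0.001 -0.001  0.003]
  delta cm [3.34 0.23 0.13] dr [3.141e+00 4.000e-03 2.000e-03]
```

View pics/c3.png

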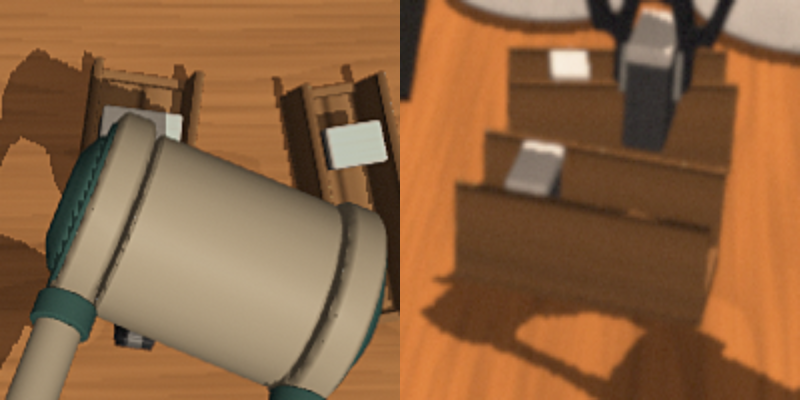

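Arm hides the row from the top; side pane shows the tin upright in the fingers at about (650,90), over the near half, resident at (540,165).

```bash
python3 -m creep '{"delta_pos":[[1.5,0.2,0.1],[3,0.2,0.1],[3.3,0.2,0.1],[3.3,0.2,0.1],[3.3,0.2,0.1]],"dr":[[0,0,0],[0,0,0],[0,0,0],[0,0,0],[0,0,0]]}'
python3 -c "
from h import *
go(.460,-.1172,.037,-8.3)"
```

```text
clock: 12.8
position: [0.4612, -0.1178, 0.1272]
ee_rot: [0.463, 0.535, 0.462, -0.535]
contact_force: [-0.2, -0.1, -0.9]
width: 0.0357
now [ 461.2 -117.8  127.2] yaw -8.3 q [-0.4   0.21  1.87 -0.    1.05 -0.25] F [-0.2 -0.1 -0.9] w 0.0357 t 12.8
  delta cm [ 9.02 -0.14 -0.04] dr [ 0.     0.    -0.001]
  delta cm [ 9.02 -0.14 -0.04] dr [-3.141e+00  2.000e-03  1.000e-03]
```

Lateral error <1 mm. Descend.

```bash
python3 -m creep '{"delta_pos":[[1.5,0,0],[3,0,0],[4.5,0,0],[6,0,0],[7.3,0,0],[8.2,0,0],[8.7,0,0],[8.8,0,0]],"dr":[[0,0,0],[0,0,0],[0,0,0],[0,0,0],[0,0,0],[0,0,0],[0,0,0],[0,0,0]]}'
python3 -c "
from h import *
go(.460,-.1172,.037,-8.3)"
```

```text
clock: 13.6
position: [0.4609, -0.118, 0.0385]
ee_rot: [-0.462, -0.535, -0.462, 0.535]
contact_force: [-0.1, 0.1, -1.6]
width: 0.0355
now [ 460.9 -118.    38.5] yaw -8.3 q [-0.4   0.33  1.99 -0.    0.83 -0.25] F [-0.1  0.1 -1.6] w 0.0355 t 13.6
  delta cm [ 0.15 -0.1  -0.07] dr [-0.  0.  0.]
  delta cm [ 0.15 -0.1  -0.07] dr [ 3.141  0.    -0.   ]
```

```bash
python3 -m creep '{"delta_pos":[[0.1,0,0],[0.2,0,0],[0.25,0,0],[0.25,0,0]],"dr":[[0,0,0],[0,0,0],[0,0,0],[0,0,0]]}'
python3 -c "
from h import *
go(.460,-.1172,.037,-8.3)"
```

```text
clock: 14.0
position: [0.4611, -0.1182, 0.0365]
ee_rot: [0.463, 0.535, 0.462, -0.535]
contact_force: [-0.2, 0.2, 1.8]
width: 0.0356
now [ 461.1 -118.2   36.5] yaw -8.3 q [-0.4   0.33  1.99 -0.    0.82 -0.25] F [-0.2  0.2  1.8] w 0.0356 t 14.0
  delta cm [-0.05 -0.13 -0.09] dr [-0.     0.    -0.001]
  delta cm [-0.05 -0.13 -0.09] dr [ 3.141e+00 -1.000e-03 -1.000e-03]
```

```bash
python3 -m creep '{"delta_pos":[[0,0,0],[0,0,0],[0,0,0],[0,0,0],[-2,0,0],[-5,0,0],[-9,0,0],[-13,0,0],[-14,0,0],[-14,0,0]],"dr":[[0,0,0],[0,0,0],[0,0,0],[0,0,0],[0,0,0],[0,0,0],[0,0,0],[0,0,0],[0,0,0],[0,0,0]]}' 0.5
python3 -c "
from h import *
go(.4129,.2233,.15,14.4)"
```

```text
clock: 15.0
position: [0.4619, -0.1184, 0.1777]
ee_rot: [0.464, 0.536, 0.461, -0.534]
contact_force: [0.9, -0.8, -0.8]
width: 0.0642
now [ 461.9 -118.4  177.7] yaw -8.3 q [-0.4   0.17  1.8  -0.    1.18 -0.25] F [ 0.9 -0.8 -0.8] w 0.0642 t 15.0
  delta cm [  2.69  -9.79 -33.11] dr [-0.396  0.002 -0.004]
  delta cm [  2.69  -9.79 -33.11] dr [ 2.745 -0.005 -0.003]
```

```bash
python3 -m creep '{"delta_pos":[[0,-9.8,-33.1],[0,-9.8,-33.1],[0,-9.8,-33.1],[0,-9.8,-33.1],[0,-9.8,-33.1],[0,-9.8,-33.1],[0,-9.8,-33.1],[2.7,-9.8,-33.1],[2.7,-9.8,-33.1],[2.7,-9.8,-33.1]],"dr":[[-0.05,0,0],[-0.1,0,0],[-0.2,0,0],[-0.3,0,0],[-0.396,0,0],[-0.396,0,0],[-0.396,0,0],[-0.396,0,0],[-0.396,0,0],[-0.396,0,0]]}' 0.5
python3 -c "
from h import *
d,P=look('top','pics/t4.png');z=P[...,2]
comps((d['pixels'].min(2)>110)&(z>.07)&(z<.1)&(P[...,0]<.6),P)
go(.4129,.2233,.11,14.4)"
```

```text
clock: 16.0
position: [0.4102, 0.2229, 0.1474]
ee_rot: [0.558, 0.432, 0.559, -0.435]
contact_force: [-0.0, -0.4, 0.7]
width: 0.0642
px [350 253  41  25] A 834 [ 551.2 -130.7] [67.1 35.5] 82.8 z 85.2
px [463 260  31  25] A 574 [ 538.7 -312.6] [48.1 35.1] -80.8 z 85.1
px [344 307  42  26] A 860 [ 460.  -120.1] [66.9 35.2] 81.7 z 85.2
px [148 334  22  31] A 236 [412.1 225.4] [44.5 38.6] 12.5 z 85.1
now [411.3 222.8 148.3] yaw 14.3 q [ 0.35  0.18  1.85 -0.    1.11  0.1 ] F [ 0.8 -0.4 -0.3] w 0.0642 t 16.05
  delta cm [ 3.83  0.18 -0.01] dr [-0.001  0.001  0.002]
  delta cm [ 3.83  0.18 -0.01] dr [ 3.14e+00  4.00e-03 -1.00e-03]
```

View pics/t4.png

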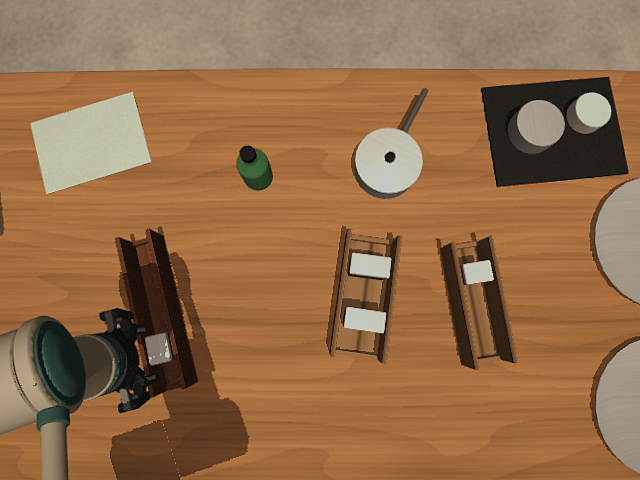

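Long tin is placed: lid at (365,320), level with its resident at (370,265), z 85 mm. Short tin at (158,349) with fingers around its ends. Descending.

```bash
python3 -m creep '{"delta_pos":[[1.5,0.2,0],[3,0.2,0],[3.8,0.2,0],[3.8,0.2,0],[3.8,0.2,0]],"dr":[[0,0,0],[0,0,0],[0,0,0],[0,0,0],[0,0,0]]}' 1
python3 -c "
from h import *
go(.4129,.224,.034,14.4)"
```

```text
clock: 16.55
position: [0.4142, 0.2237, 0.1116]
ee_rot: [0.559, 0.434, 0.558, -0.434]
contact_force: [0.2, -0.2, 0.2]
width: 0.0853
now [414.2 223.7 111.6] yaw 14.3 q [ 0.35  0.22  1.91 -0.    1.01  0.1 ] F [ 0.2 -0.2  0.2] w 0.0853 t 16.55
  delta cm [ 7.76 -0.13 -0.06] dr [-0.001  0.    -0.001]
  delta cm [ 7.76 -0.13 -0.06] dr [ 3.14e+00 -1.00e-03 -0.00e+00]
```

```bash
python3 -m creep '{"delta_pos":[[1.5,-0.1,0],[3,-0.1,0],[4.5,-0.1,0],[6,-0.1,0],[7.2,-0.1,0],[7.7,-0.1,0],[7.7,-0.1,0]],"dr":[[0,0,0],[0,0,0],[0,0,0],[0,0,0],[0,0,0],[0,0,0],[0,0,0]]}'
python3 -m creep '{"delta_pos":[[0,0,0],[0,0,0],[0,0,0],[0,0,0],[0,0,0],[0,0,0],[0,0,0]],"dr":[[0,0,0],[0,0,0],[0,0,0],[0,0,0],[0,0,0],[0,0,0],[0,0,0]]}' -1 40
python3 -c "
from h import *
go(.4129,.2233,.034,14.4)"
```

```text
clock: 17.25
position: [0.4128, 0.2238, 0.0341]
ee_rot: [0.559, 0.433, 0.559, -0.434]
contact_force: [0.8, -0.4, 0.9]
width: 0.0854
clock: 17.95
position: [0.4133, 0.2242, 0.0349]
ee_rot: [0.559, 0.434, 0.558, -0.433]
contact_force: [-0.1, -0.4, 5.6]
width: 0.0477
now [413.3 224.2  34.9] yaw 14.4 q [ 0.35  0.33  2.01 -0.    0.81  0.1 ] F [-0.1 -0.4  5.6] w 0.0477 t 17.95
  delta cm [ 0.09 -0.06  0.07] dr [-0.    -0.    -0.002]
  delta cm [ 0.09 -0.06  0.07] dr [ 3.141e+00 -3.000e-03  0.000e+00]
```

```bash
python3 -m creep '{"delta_pos":[[-1,0,0],[-2.5,0,0],[-4.5,0,0],[-7,0,0],[-10,0,0],[-13,0,0],[-14,0,0],[-14,0,0]],"dr":[[0,0,0],[0,0,0],[0,0,0],[0,0,0],[0,0,0],[0,0,0],[0,0,0],[0,0,0]]}'
python3 -m creep '{"delta_pos":[[0,-0.5,3.2],[0,-1,6.4],[0,-1.5,9.6],[0,-2,12.8],[0,-2.8,15.8],[3,-2.8,15.8],[7.5,-2.8,15.8],[7.5,-2.8,15.8],[7.5,-2.8,15.8]],"dr":[[-0.1,0,0],[-0.2,0,0],[-0.3,0,0],[-0.4,0,0],[-0.533,0,0],[-0.533,0,0],[-0.533,0,0],[-0.533,0,0],[-0.533,0,0]]}'
python3 -c "
from h import *
go(.45,.07,.03,45)"
```

```text
clock: 18.75
position: [0.4133, 0.2242, 0.1753]
ee_rot: [0.559, 0.434, 0.558, -0.433]
contact_force: [-0.2, -0.2, -1.8]
width: 0.0477
clock: 19.65
position: [0.4233, 0.0639, 0.0979]
ee_rot: [0.652, 0.27, 0.655, -0.272]
contact_force: [0.6, -0.5, -1.8]
width: 0.0477
now [423.3  63.9  97.9] yaw 44.9 q [-0.01  0.19  2.   -0.    0.96 -0.8 ] F [ 0.6 -0.5 -1.8] w 0.0477 t 19.65
  delta cm [6.77 2.35 1.48] dr [-0.001 -0.003  0.003]
  delta cm [6.77 2.35 1.48] dr [3.14  0.005 0.005]
```

My slip (mm vs cm, 27 mm off) is harmless; this spot is free too. Set down here.

```bash
python3 -m creep '{"delta_pos":[[2,0,0],[4,0,0],[5.5,0,0],[6.3,0,0],[6.6,0,0],[6.7,0,0],[6.8,0,0],[6.8,0,0]],"dr":[[0,0,0],[0,0,0],[0,0,0],[0,0,0],[0,0,0],[0,0,0],[0,0,0],[0,0,0]]}'
python3 -c "
from h import *
go(.425,.064,.0285,45)"
```

```text
clock: 20.45
position: [0.4253, 0.0639, 0.0317]
ee_rot: [0.654, 0.271, 0.653, -0.271]
contact_force: [0.2, -0.3, -1.7]
width: 0.0476
now [425.3  63.9  31.7] yaw 44.9 q [-0.01  0.28  2.09 -0.    0.76 -0.8 ] F [ 0.2 -0.3 -1.7] w 0.0476 t 20.45
  delta cm [ 0.32 -0.01 -0.03] dr [-0.001  0.001 -0.001]
  delta cm [ 0.32 -0.01 -0.03] dr [ 3.14e+00 -1.00e-03 -2.00e-03]
```

```bash
python3 -m creep '{"delta_pos":[[0.1,0,0],[0.2,0,0],[0.3,0,0],[0.3,0,0]],"dr":[[0,0,0],[0,0,0],[0,0,0],[0,0,0]]}'
python3 -m creep '{"delta_pos":[[0,0,0],[0,0,0],[0,0,0],[0,0,0],[-2,0,0],[-4,0,0],[-7,0,0],[-10,0,0],[-12,0,0],[-12,0,0]],"dr":[[0,0,0],[0,0,0],[0,0,0],[0,0,0],[0,0,0],[0,0,0],[0,0,0],[0,0,0],[0,0,0],[0,0,0]]}' 1
python3 -m creep '{"delta_pos":[[0,0,0],[0,0,0],[0,0,0],[0,0,0],[0,0,0],[0,0,0],[0,0,0],[0,0,0],[0,0,0],[0,0,0]],"dr":[[1.57,0,0],[1.57,0,0],[1.57,0,0],[1.57,0,0],[1.57,0,0],[1.57,0,0],[1.57,0,0],[1.57,0,0],[1.57,0,0],[1.57,0,0]]}'
python3 -c "
from h import *
go(.4252,.0639,.10,-45)"
```

```text
clock: 20.85
position: [0.425, 0.0639, 0.0288]
ee_rot: [0.653, 0.271, 0.653, -0.271]
contact_force: [-2.2, -0.4, 6.8]
width: 0.0476
clock: 21.85
position: [0.4269, 0.0639, 0.1506]
ee_rot: [0.655, 0.272, 0.651, -0.27]
contact_force: [1.6, -0.4, -0.3]
width: 0.0856
clock: 22.85
position: [0.4238, 0.0639, 0.1466]
ee_rot: [-0.291, -0.644, -0.291, 0.645]
contact_force: [-0.3, -0.4, -0.2]
width: 0.0852
now [423.8  63.9 146.6] yaw -41.4 q [-0.01  0.13  1.93 -0.    1.09  0.71] F [-0.3 -0.4 -0.2] w 0.0852 t 22.85
  delta cm [ 4.66  0.11 -0.1 ] dr [0.063 0.002 0.002]
  delta cm [ 4.66  0.11 -0.1 ] dr [-3.078e+00 -3.000e-03  3.000e-03]
```

```bash
python3 -m creep '{"delta_pos":[[2,0.1,-0.1],[4.6,0.1,-0.1],[4.6,0.1,-0.1],[4.6,0.1,-0.1]],"dr":[[0.063,0,0],[0.063,0,0],[0.063,0,0],[0.063,0,0]]}'
python3 -c "
from h import *
d,P=look('side','pics/s5.png'); comps((d['pixels'].min(2)>110)&(P[...,2]>.07)&(P[...,2]<.095)&(abs(P[...,1]-.07)<.06)&(P[...,0]<.6),P,30)
go(.4252,.0639,.0295,-45)"
```

```text
clock: 23.25
position: [0.4253, 0.064, 0.1012]
ee_rot: [-0.272, -0.651, -0.273, 0.653]
contact_force: [0.2, -0.4, -0.4]
width: 0.0853
px [407 242  28  16] A 188 [425.6  67.9] [46.3 32.9] 43.0 z 79.8
now [426.2  64.  102.1] yaw -44.6 q [-0.01  0.18  2.   -0.    0.97  0.77] F [ 1.2  0.3 -0.7] w 0.0854 t 23.3
  delta cm [ 7.26 -0.06  0.07] dr [0.006 0.    0.   ]
  delta cm [ 7.26 -0.06  0.07] dr [-3.135e+00 -0.000e+00  1.000e-03]
```

```bash
python3 -m creep '{"delta_pos":[[2,0,0],[4,0,0],[6,0,0],[7.2,0,0],[7.2,0,0]],"dr":[[0.006,0,0],[0.006,0,0],[0.006,0,0],[0.006,0,0],[0.006,0,0]]}'
python3 -m creep '{"delta_pos":[[0,0,0],[0,0,0],[0,0,0],[0,0,0],[0,0,0],[0,0,0],[0,0,0],[0,0,0]],"dr":[[0,0,0],[0,0,0],[0,0,0],[0,0,0],[0,0,0],[0,0,0],[0,0,0],[0,0,0]]}' -1 40
python3 -c "
from h import *
go(.4252,.0639,.0295,-45)"
python3 -m creep '{"delta_pos":[[-1,0,0],[-3,0,0],[-6,0,0],[-9,0,0],[-12,0,0],[-14,0,0],[-15,0,0],[-15,0,0]],"dr":[[0,0,0],[0,0,0],[0,0,0],[0,0,0],[0,0,0],[0,0,0],[0,0,0],[0,0,0]]}'
python3 -c "
from h import *
go(.4896-.042*.9885,-.3180-.042*.151,.16,8.7)"
```

```text
clock: 23.8
position: [0.4258, 0.064, 0.0297]
ee_rot: [-0.271, -0.653, -0.271, 0.654]
contact_force: [-0.2, -0.7, 0.6]
width: 0.0851
clock: 24.6
position: [0.4269, 0.064, 0.0309]
ee_rot: [0.271, 0.654, 0.27, -0.653]
contact_force: [-0.7, -0.2, 6.4]
width: 0.0359
now [426.9  64.   30.9] yaw -45.0 q [-0.01  0.29  2.09 -0.    0.76  0.77] F [-0.7 -0.2  6.4] w 0.0359 t 24.6
  delta cm [ 0.14 -0.11  0.13] dr [ 0.    -0.001 -0.001]
  delta cm [ 0.14 -0.11  0.13] dr [-3.141e+00  2.000e-03 -2.000e-03]
clock: 25.4
position: [0.4267, 0.064, 0.1813]
ee_rot: [0.271, 0.654, 0.27, -0.652]
contact_force: [0.4, -0.3, -2.7]
width: 0.0358
now [426.7  64.  181.3] yaw -45.0 q [-0.01  0.09  1.87 -0.    1.17  0.77] F [ 0.4 -0.3 -2.7] w 0.0358 t 25.4
  delta cm [ 2.14 28.95 25.97] dr [-0.937 -0.001 -0.003]
  delta cm [ 2.14 28.95 25.97] dr [ 2.205e+00 -3.000e-03  1.000e-03]
```

```bash
python3 -m creep '{"delta_pos":[[0,3,2.7],[0,6.5,5.8],[0,10,9],[0,13.5,12.1],[0,17,15.2],[0,20.5,18.4],[0,24,21.5],[0,27,24.3],[0,28.9,26],[0,28.9,26]],"dr":[[-0.1,0,0],[-0.2,0,0],[-0.3,0,0],[-0.4,0,0],[-0.5,0,0],[-0.6,0,0],[-0.7,0,0],[-0.8,0,0],[-0.937,0,0],[-0.937,0,0]]}'
python3 -c "
from h import *
go(.4481,-.3243,.13,8.7)"
```

```text
clock: 26.4
position: [0.4463, -0.3277, 0.1779]
ee_rot: [0.536, 0.461, 0.537, -0.462]
contact_force: [0.9, 0.2, -1.8]
width: 0.0355
now [ 446.3 -327.7  177.9] yaw 8.6 q [-0.76  0.28  1.64 -0.    1.23 -0.91] F [ 0.9  0.2 -1.8] w 0.0355 t 26.4
  delta cm [ 4.79  0.24 -0.31] dr [-0.002 -0.     0.002]
  delta cm [ 4.79  0.24 -0.31] dr [3.14e+00 3.00e-03 0.00e+00]
```

```bash
python3 -m creep '{"delta_pos":[[2,0.2,-0.2],[4,0.2,-0.2],[4.8,0.2,-0.2],[4.8,0.2,-0.2],[4.8,0.2,-0.2],[4.8,0.2,-0.2]],"dr":[[0,0,0],[0,0,0],[0,0,0],[0,0,0],[0,0,0],[0,0,0]]}'
python3 -c "
from h import *
look('top','pics/t6.png');look('side','pics/s6.png')
a=cv2.imread('pics/t6.png')[220:400,400:580];c=cv2.imread('pics/s6.png')[90:230,330:470]
cv2.imwrite('pics/c6.png',np.hstack([cv2.resize(a,(400,400)),cv2.resize(c,(400,400))]))
go(.4481,-.3243,.037,8.7)"
```

```text
clock: 27.0
position: [0.4491, -0.3221, 0.133]
ee_rot: [0.537, 0.461, 0.536, -0.461]
contact_force: [-0.7, -0.3, -2.1]
width: 0.0351
now [ 449.  -322.2  133.1] yaw 8.7 q [-0.75  0.31  1.71 -0.    1.12 -0.9 ] F [ 0.2 -0.5 -1.4] w 0.0356 t 27.1
  delta cm [ 9.61 -0.13  0.18] dr [ 0.     0.002 -0.001]
  delta cm [ 9.61 -0.13  0.18] dr [-3.141e+00  2.000e-03  2.000e-03]
```

View pics/c6.png

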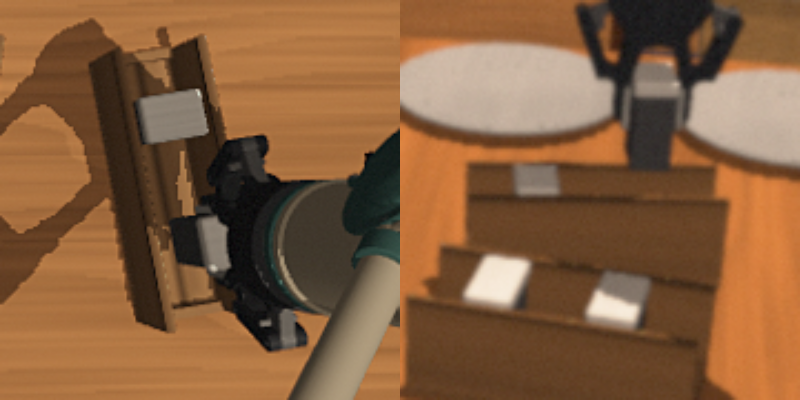

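Tin hangs upright above the free half (left pane (200,245), right pane (655,115)); resident undisturbed at (172,115). Descend with the small correction.

```bash
python3 -m creep '{"delta_pos":[[1,-0.1,0.2],[2,-0.1,0.2],[3,-0.1,0.2],[4.5,-0.1,0.2],[5,-0.1,0.2],[5,-0.1,0.2]],"dr":[[0,0,0],[0,0,0],[0,0,0],[0,0,0],[0,0,0],[0,0,0]]}'
python3 -c "
from h import *
go(.4481,-.3243,.037,8.7)"
```

```text
clock: 27.7
position: [0.447, -0.3234, 0.0807]
ee_rot: [0.535, 0.461, 0.538, -0.461]
contact_force: [0.3, -0.9, -2.0]
width: 0.0355
now [ 447.  -323.4   80.7] yaw 8.7 q [-0.75  0.37  1.77 -0.    1.   -0.9 ] F [ 0.3 -0.9 -2. ] w 0.0355 t 27.7
  delta cm [4.37 0.1  0.12] dr [ 0.    -0.002  0.002]
  delta cm [4.37 0.1  0.12] dr [-3.142e+00 -3.000e-03 -4.000e-03]
```

```bash
python3 -m creep '{"delta_pos":[[1.2,0,0],[2.4,0,0],[3.4,0,0],[4,0,0],[4.2,0,0],[4.3,0,0],[4.4,0,0],[4.4,0,0]],"dr":[[0,0,0],[0,0,0],[0,0,0],[0,0,0],[0,0,0],[0,0,0],[0,0,0],[0,0,0]]}'
python3 -c "
from h import *
go(.4481,-.3243,.037,8.7)"
```

```text
clock: 28.5
position: [0.448, -0.3242, 0.0384]
ee_rot: [0.537, 0.461, 0.536, -0.461]
contact_force: [-0.3, -1.0, -2.2]
width: 0.0355
now [ 448.  -324.2   38.4] yaw 8.7 q [-0.75  0.42  1.82 -0.    0.9  -0.9 ] F [-0.3 -1.  -2.2] w 0.0355 t 28.5
  delta cm [0.14 0.01 0.01] dr [ 0.     0.001 -0.   ]
  delta cm [0.14 0.01 0.01] dr [-3.141e+00  1.000e-03  1.000e-03]
```

```bash
python3 -m creep '{"delta_pos":[[0.1,0,0],[0.2,0,0],[0.25,0,0],[0.25,0,0]],"dr":[[0,0,0],[0,0,0],[0,0,0],[0,0,0]]}'
python3 -m creep '{"delta_pos":[[0,0,0],[0,0,0],[0,0,0],[0,0,0],[-2,0,0],[-5,0,0],[-9,0,0],[-13,0,0],[-16,0,0],[-16,0,0]],"dr":[[0,0,0],[0,0,0],[0,0,0],[0,0,0],[0,0,0],[0,0,0],[0,0,0],[0,0,0],[0,0,0],[0,0,0]]}' 0.5
python3 -m creep '{"delta_pos":[[0,-5,0],[0,-10,5],[0,-13,9],[0,-13,12],[0,-13,12]],"dr":[[0,0,0],[0,0,0],[0,0,0],[0,0,0],[0,0,0]]}'
python3 -c "
from h import *
d,P=look('top','pics/t7.png');look('side','pics/s7.png');z=P[...,2]
comps((d['pixels'].min(2)>110)&(z>.055)&(z<.1)&(P[...,0]<.8),P)
c=cv2.imread('pics/s7.png')[90:250,230:470]
cv2.imwrite('pics/c7.png',cv2.resize(c,(720,480)))
print(manip.get_state()['position'])"
```

```text
clock: 28.9
position: [0.4481, -0.3243, 0.037]
ee_rot: [0.537, 0.461, 0.536, -0.461]
contact_force: [-1.7, 0.3, 6.3]
width: 0.0356
clock: 29.9
position: [0.4501, -0.3261, 0.2005]
ee_rot: [0.54, 0.46, 0.533, -0.461]
contact_force: [0.0, -0.4, 1.2]
width: 0.0642
clock: 30.4
position: [0.3359, -0.4682, 0.1944]
ee_rot: [0.536, 0.461, 0.535, -0.463]
contact_force: [0.2, 1.5, 0.7]
width: 0.0645
px [355 128  68  65] A 3291 [ 740.7 -169. ] [119.2 117.9] -54.5 z 66.8
px [519 129  45  17] A 474 [ 785.2 -450.4] [81.3 29.5] 90.0 z 57.3
px [350 253  41  25] A 841 [ 551.2 -130.8] [67.2 35.5] 82.4 z 85.1
px [463 260  31  25] A 573 [ 538.7 -312.4] [48.  35.1] -80.9 z 85.2
px [344 307  42  26] A 860 [ 460.1 -120. ] [66.9 35.2] 81.7 z 85.2
px [473 315  31  24] A 452 [ 446.5 -329.6] [53.8 37.2] -81.8 z 85.0
[ 0.33670935 -0.46252841  0.1940694 ]
```

View pics/t7.png

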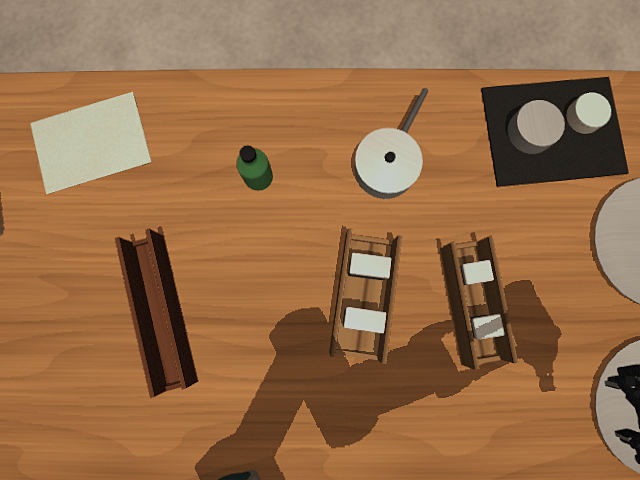

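View pics/c7.png

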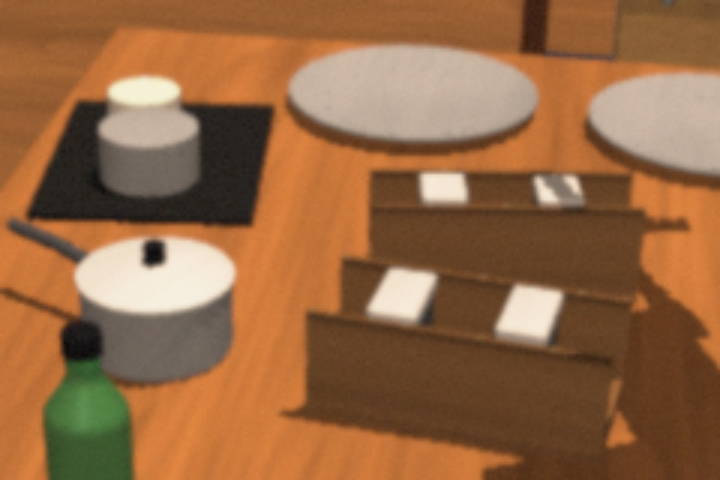

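All four lids are level at 85 mm (6 mm floor + 80 mm tin), crosswise; the residents at (370,265)/(478,272) haven't moved, and the gripper is clear at the right edge. Letting the arm settle, then handing in.

```bash
python3 -m creep '{"delta_pos":[[0,0,0],[0,0,0],[0,0,0],[0,0,0],[0,0,0]],"dr":[[0,0,0],[0,0,0],[0,0,0],[0,0,0],[0,0,0]]}'; python3 -c "
from rig import manip
print(manip.sign_off())"
```

```text
clock: 31.0
position: [0.3378, -0.4619, 0.1958]
ee_rot: [0.537, 0.46, 0.537, -0.46]
contact_force: [-0.3, -0.9, 1.0]
width: 0.0646
the job is handed in; nothing more can be done
None
```

I took both tins from the carrier by their ends, set each down on the counter, regripped it by its broad faces and put it in its row. I handed the job in at 31 s; sign-off gives no verdict.

- **Placed tins:** in the last pictures both lids sit level with the residents' lids at about 85 mm, so both tins are on the floor and upright. Both are crosswise within about 1°.
- **Position in the lane:** each tin is about 40 mm from its row's middle on the free side, and about 3 mm or less off its centre line.
- **Nothing else disturbed:** the measured residents and saucepan moved less than 1 mm. I checked the bottle only by eye, and it looked unmoved. The gripper was clear of everything.

Two things were off:
- **Camera against arm:** they disagreed by about 2 mm in y. I allowed for this with the short tin, and it is inside the 5 mm clearance.
- **Short tin's set-down:** it went down about 27 mm from the planned spot because I mixed up mm and cm. That spot was free, so it did no harm. Part of its lid was in shadow in the last picture, so its measured outline came out rough (53.8 x 37.2 mm).

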